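# Roll a battery cell up into the cell tester and start the test

## Task

Load the battery cell into the tester: with the fingertips, gently push the cell lying at the low end of the tester's sloping gutter up the slope until it has rolled over the spring catch and sits at the stop, so that the catch keeps it from rolling back, then press the round start button right down and let it go. Only push: do not pinch, lift or fling the cell, and leave the standing cells and the other things around the tester where they are.

Things in the scene. Friction and masses are not known exactly. Their poses are not given: they have to be found in the camera images.
- cell: The cell to push: a teal cylinder in a smooth, slippery plastic sleeve, with steel ends, 33 mm in diameter and 140 mm long, 0.2 to 0.35 kg, lying across the gutter at its low end. Origin at its centre; its y axis is the cylinder's axis, x and z turn as it rolls. Pushed more than 20 mm off the middle of its length it may skew and jam. It rolls back down whenever it is let go below the catch.
- gutter: The tester's fixed gutter: a steel channel climbing at 10 degrees with white plastic side guides, 142 mm apart (1 mm play each side of the cell), 22 mm high. Frame tilted with it: +x up the slope on the centre line, y across, z out of the floor. Origin on the floor under the centre of a cell that just touches the stop: a cell's centre has z = 16.5 mm, x = -180 mm at the start, 0 at the stop.
- low_end (a point): Middle of the gutter's low edge, on the floor surface (x = -199.5 mm in the gutter's frame). The cell rests on two tabs there, 20 mm high and 3 mm thick (gutter x = -199.5 to -196.5 mm), one in each corner, with an 82 mm wide gap between them where fingertips get behind the cell. Beyond the edge lies only the base plate, 15 mm below the edge.
- stop_face (a point): Middle of the stop's face at the cell's centre height (gutter x = 16.5 mm, z = 16.5 mm) when at rest: a sprung, damped rubber buffer 70 mm wide, top 26 mm above the gutter floor. It gives way up to 10 mm (1 N to start, 9 N at 10 mm, more if pushed fast). Black contact blocks outside the walls at gutter x = 0 rise 29 mm above the floor.
- catch (a joint): Spring catch in the middle of the gutter floor: a 36 mm wide flap sloping from gutter x = -54 mm (floor level) up to x = -15 mm, where it stands 6 mm above the floor. 0 = up, 0.2 rad = flush. A cell rolled over it from below presses it down by its weight (about 1.2 N at the tip) and it springs up behind; the held cell has 2.5 mm of play between catch and stop.
- start_button (a joint): Travel of the start button: 0 = up, 6 mm = fully down (5 N); springs back.
- start_button_top (a point): Centre of the top of the start button when up: a round steel push button, 28 mm in diameter, in a black collar (44 mm across, 10 mm below the button's top), on the flat grey top of the tester's instrument (22 mm below the button's top) beyond the gutter's high end; pressed straight down.
- tester: The whole tester, fixed to the bench: an aluminium base plate 355 x 190 mm carrying the gutter, and beyond its high end the grey instrument (92 x 160 mm, top 95 mm above the bench). Origin on the bench, z up, +x the level direction in which the gutter climbs; the gutter's origin lies at (55, 0, 66) mm. The base plate reaches from x = -150 to 205 mm.
- cell_a: A bystander: cell like the first, standing upright beside the gutter (140 mm tall, origin under its centre).
- cell_b: A bystander: another cell standing upright beside the tester (origin under its centre).
- tape_roll: A bystander: roll of amber tape lying flat, 76 mm in diameter, 20 mm high (origin under its centre).
- screwdriver: A bystander: screwdriver 170 mm long lying beside the gutter.
- screw_jar: A bystander: clear jar 52 mm in diameter, 60 mm tall with a white cap (origin under its centre).
Not all that is in view belongs to the job. Leave any pink or purple look-alike of the cell alone.

How it is judged:
On the way, in this order (a step that is already met when the one before it is completed fails the run):
1. the cell has rolled over the catch to the stop and the catch is up behind it (x of cell in the frame of gutter above -0.006 m and value of joint catch below 0.05 rad), for 0.2 s.
2. the start button is pressed down (value of joint start_button above 0.0045 m), for 0.05 s.
At the end, for the whole second after the job is handed in: The cell lies at rest on the gutter floor, square across it, between the stop and the raised catch (its centre between 6 mm before and 4 mm past the place where it just touches the stop), and the start button, pressed at least 4.5 mm after the cell was seated, is up again (all of step 1 and x of cell in the frame of gutter below 0.004 m and z of cell in the frame of gutter between 0.013 and 0.02 m and angle between the y axis of cell and the y axis of gutter, either way round below 0.12 rad and value of joint start_button below 0.001 m and linear speed of cell below 0.02 m/s).
It fails at once if the cell is lifted off the gutter floor (more than 12 mm) (z of cell in the frame of gutter above 0.0285 m).
It fails at once if the cell is pinched or rammed (fingers press on it with more than 25 N) (contact force between the fingers and cell above 25 N).
It fails at once if the cell is flung up to the stop (over 0.4 m/s in the last 60 mm) (linear speed of cell above 0.4 m/s and x of cell in the frame of gutter above -0.06 m).
It fails at once if something around the tester is moved more than 25 mm (distance of any of cell_a, cell_b, tape_roll, screwdriver, screw_jar from where it was at the start of the episode above 0.025 m).
It fails at once if a standing cell is knocked over (angle between any of cell_a, cell_b's own z axis and vertical above 0.4 rad).
It also fails if it takes over 56 s, if anything falls off the work surface, if the arm or the gripper's body presses on something with over 40 N, if the wrist force passes 120 N, or if a joint passes its speed limit or range.

## Robot

A 6-joint arm with a two-finger parallel gripper is mounted at the origin on the work surface. World frame = base frame: x ahead of the robot, y to its left, z up, the work surface at z = 0. Lengths are in m, angles in rad, forces in N, time in s.
With the tool pointing down it reaches from about 0.275 to 1 m from the base axis. Payload 8.4 kg.
Tool frame: the origin (TCP) lies at the very end of the fingers, on their centre line; the grasp point (between the pads) lies 19 mm behind it (arm.pinch_z is the distance from the TCP to the grasp point, in m); z points along the fingers, y is the direction in which the jaws open and shut (so a half turn about z gives the same grasp; the last joint's range is limited). The gripper opens to 85 mm and grips with 20 to 120 N. Pads are 22 mm wide; open, the fingers measure 114 mm over their backs; the gripper's body (76 mm by 85 mm) begins 54 mm behind the grasp point. The pads swing forward as they close: fully open they stand 13 mm farther back than shut.
Start: joints at [-1.157, 0.353, 1.633, -0, 1.155, -0.002], TCP at [0.252, -0.572, 0.231] pointing down, gripper open.
Joint ranges: [-2.63, 2.63], [-0.92, 2.1], [0.06, 2.66], [-1.3, 4.44], [0, 2.69], [-3.02, 3.02]. Speed limits (rad/s): [2.22, 2.22, 2.79, 3.14, 3.14, 3.14].

## Interface

Orientations are given as a unit quaternion [x, y, z, w].
In Python, from bench import arm, eyes gives the robot as it stands. The module is installed in compiled form; this text tells all that it offers.
- The arm moves only by the tool move_arm, never from a script. Its argument "moves" is a list of rows, each an object of numbers: "gripper": the opening, from 0 (shut) to 1 (fully open); "x", "y", "z": the shift along the world's x, y, z in mm; "wx", "wy", "wz": the turn, a rotation vector about the world's x, y, z in rad. In form: [{"gripper": .., "x": .., "y": .., "z": .., "wx": .., "wy": .., "wz": ..}, ...]. A call has exactly 8 rows; each row is the pose to reach, as a shift and turn from the pose commanded when the call began; what a row does not reach only later rows make up. A row lasts 1/12 s, in which the tool goes at most 41.7 mm and 7.16 degrees, less where a joint would pass 70% of its speed; a pose out of reach is approached as far as the arm can. A call with a gripper value outside its range is refused whole. The fingers move at their own pace and stop on an object; "grip_force" is the grip in N (left out, the last holds). Time passes only in rows, so rows that repeat a pose let the fingers close, or fill a call up. It gives the time, the measured TCP pose, the force and the opening at its end, in the units of the state.
- arm.observe(): the state, without advancing time (a new reading comes with each control period).
- eyes.grab_frame(name): name is "scene" or "side" or "wrist"; returns a dict with "pixels" (400x640x3 uint8, blue, green, red), "fx", "fy", "cx", "cy" (pixels), "dist_coeffs" ([k1, k2, p1, p2, k3] as OpenCV has them; the pictures are not rectified), "R" (3x3) and "t" (3): a world point X has camera coordinates R X + t. Camera axes: x right, y down, z forward; pixel columns grow to the right and rows downward; lengths in m; the calibration is good to about 2 mm. A picture is of the moment at which its call begins. There is no depth.
- arm.job_done(): hands the job in, once; it reports no verdict.
The state is a dict: "t": time; "joint_positions": joint angles; "qvel": joint speeds; "joint_efforts": joint torques, N m; "tcp_pos": TCP position; "tool_rot": TCP orientation; "contact_force": force on the tool from outside, world axes, zero at the start; "ft_torque": the same for the moment, N m; "opening": finger opening in m.
Only numpy, scipy, OpenCV 4.12 (cv2) and the standard library are available. Lean on these libraries where they do the work, as an engineer would, in place of code of your own. Each camera call takes 0.05 s, during which the arm holds its last target.

## Working session

There is one attempt and no reset: what is moved stays moved. The work goes in short steps, Python scripts to look and compute and a tool call to move; the robot and the scene stay as the last step left them, time stands still between calls to the robot, and variables do not carry over. Pictures are saved under pics/ and viewed, and the job is handed in when it is done.

Besides the shell and the picture viewer there is one more tool, called as name(argument=value, ...), one argument or row to a line, values as JSON. move_arm: Moves the arm, as the interface text tells. Its arguments: {"type":"object","properties":{"moves":{"type":"array","items":{"type":"object","properties":{"gripper":{"type":"number"},"x":{"type":"number"},"y":{"type":"number"},"z":{"type":"number"},"wx":{"type":"number"},"wy":{"type":"number"},"wz":{"type":"number"}}}},"grip_force":{"type":"number"}},"required":["moves"]}

```bash
mkdir -p pics; python3 - <<'E'
from bench import arm, eyes
import cv2
for n in ["scene","side","wrist"]:
    f=eyes.grab_frame(n); cv2.imwrite(f"pics/{n}0.png",f["pixels"])
    print(n,f["fx"],f["cx"],f["cy"],f["dist_coeffs"],(-f["R"].T@f["t"]).round(3),f["R"].round(3).tolist())
s=arm.observe(); print(s, arm.pinch_z)
E
```

```text
scene 390.5091914319428 315.52183164960354 199.31510204734025 [-0.05299574  0.          0.          0.          0.        ] [ 0.883 -0.55   0.539] [[0.883, 0.47, -0.003], [0.274, -0.519, -0.809], [-0.382, 0.714, -0.587]]
side 403.0805206647616 320.5612552355276 204.67453169208449 [-0.04745293  0.          0.          0.          0.        ] [0.463 0.65  0.673] [[-0.983, -0.184, 0.0], [-0.118, 0.631, -0.766], [0.141, -0.753, -0.642]]
wrist 312.98253956638285 320.6449565847937 198.1437463984064 [-0.04584787  0.          0.          0.          0.        ] [ 0.327 -0.539  0.372] [[0.402, -0.916, -0.001], [-0.868, -0.382, 0.317], [-0.291, -0.127, -0.948]]
{'t': 0.15, 'joint_positions': array([-1.15742147e+00,  3.53522403e-01,  1.63395986e+00, -2.51074174e-07,
        1.15518309e+00, -2.37164671e-03]), 'qvel': array([ 0.00048847, -0.00021934, -0.0012022 ,  0.00044981, -0.00076042,
       -0.00194442]), 'joint_efforts': array([-1.38120954e-04, -6.05636430e+01, -3.42338634e+01, -1.84717433e-04,
        6.16745325e-03, -1.08830901e-05]), 'tcp_pos': array([ 0.25229273, -0.571424  ,  0.23071478]), 'tool_rot': array([ 9.78471893e-01,  2.06379423e-01, -1.09558500e-04, -5.25038501e-04]), 'contact_force': array([ 0.12146716,  0.30772021, -0.291863  ]), 'ft_torque': array([-0.00518317,  0.00887346, -0.02963047]), 'opening': 0.08507148251307559} 0.0187
```

View pics/scene0.png

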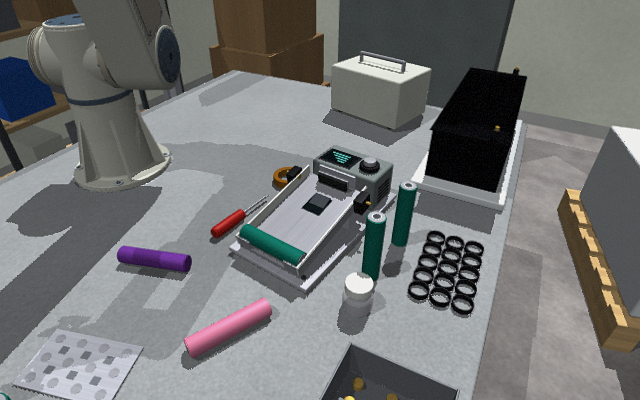

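View pics/side0.png

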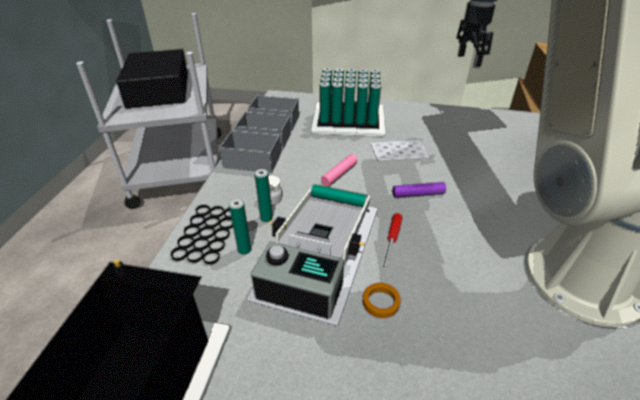

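View pics/wrist0.png

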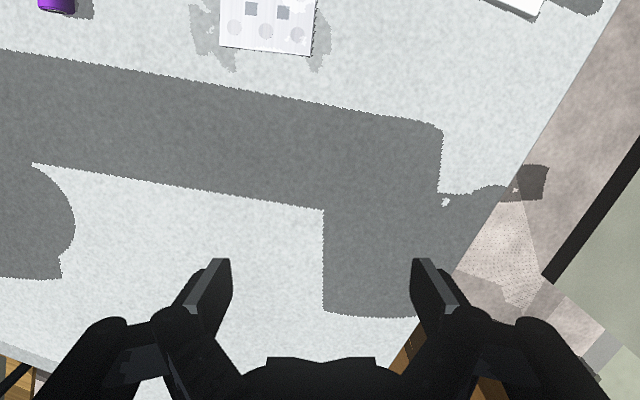

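Scene view: the teal cell lies in the gutter at about (272,245); in the side view it is at (340,195). Things that could be mistaken for it, in the scene view:
- purple cylinder (153,258)
- pink cylinder (228,328)
- standing teal cells (373,245) and (404,215)

The side view also shows a rack of teal cells at (350,98). I choose the lying teal one in the gutter and will check it in close crops.

```bash
python3 - <<'E'
import cv2
a=cv2.imread("pics/scene0.png")[140:300,220:420]; b=cv2.imread("pics/side0.png")[165:325,225:425]
cv2.imwrite("pics/c1.png",cv2.resize(a,None,fx=4,fy=4-0.3,interpolation=cv2.INTER_CUBIC)[:590])
cv2.imwrite("pics/c2.png",cv2.resize(b,None,fx=4,fy=3.7,interpolation=cv2.INTER_CUBIC)[:590])
E
```

```text
(no output)
```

View pics/c1.png

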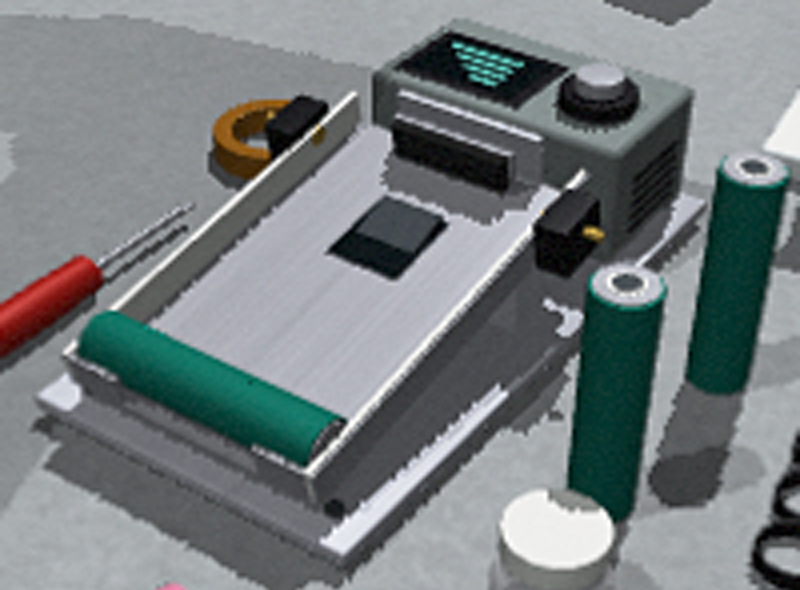

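View pics/c2.png

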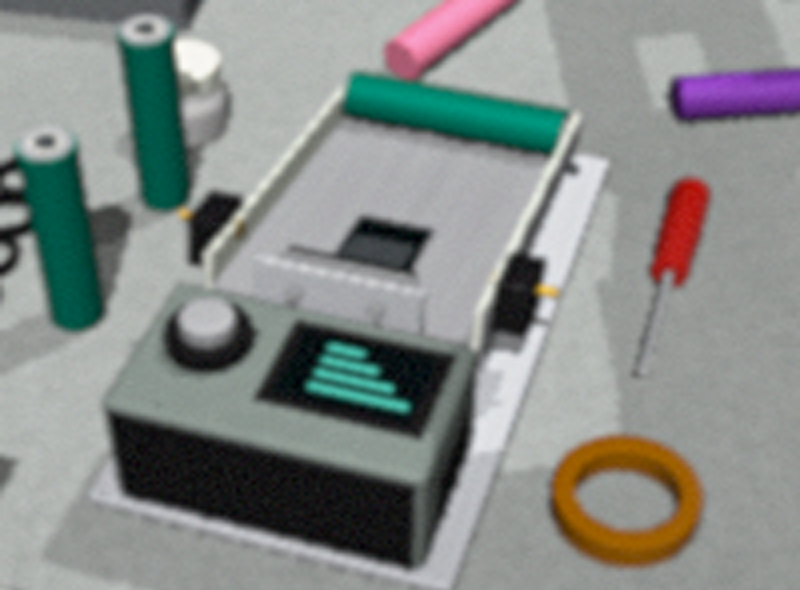

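```bash
cat > h.py <<'E'
import cv2, numpy as np
from bench import arm, eyes
def K(f): return np.array([[f["fx"],0,f["cx"]],[0,f["fy"],f["cy"]],[0,0,1]])
def und(f,p): return cv2.undistortPoints(np.array([[p]],float),K(f),np.array(f["dist_coeffs"])).ravel()
def tri(f,p,g,q):
    P=lambda h:np.hstack([h["R"],np.array(h["t"]).reshape(3,1)])
    X=cv2.triangulatePoints(P(f),P(g),und(f,p),und(g,q)).ravel(); X=X[:3]/X[3]
    e=[np.linalg.norm(proj(h,X)-r) for h,r in((f,p),(g,q))]
    return X,e
def proj(f,X): return cv2.projectPoints(np.array([X],float),cv2.Rodrigues(f["R"])[0],np.array(f["t"],float),K(f),np.array(f["dist_coeffs"]))[0].ravel()
def plane(f,p,z):
    d=f["R"].T@np.append(und(f,p),1); c=-f["R"].T@f["t"]; return c+d*(z-c[2])/d[2]
E
python3 - <<'E'
from h import *
S=eyes.grab_frame("scene");D=eyes.grab_frame("side")
sc=lambda p:(p[0]/4+220-.375,p[1]/3.7+140-.36); sd=lambda p:(p[0]/4+225-.375,p[1]/3.7+165-.36)
for n,a,b in [("button",(602,77),(209,312)),("wallR hi",(585,172),(210,268)),("wallL hi",(357,95),(481,335)),("wallL low",(68,350),(578,113)),("wallR low",(312,472),(347,85)),("cellmid",(212,386),(460,112)),
   ("cellA top",(628,282),(148,28)),("cellB top",(752,165),(47,143)),("jartop",(557,535),(200,65))]:
    X,e=tri(S,sc(a),D,sd(b)); print(n,X.round(4),np.round(e,2))
# centroids
for n,f,box in [("s",S,(220,215,320,275)),("d",D,(300,178,375,212))]:
    h=cv2.cvtColor(f["pixels"],cv2.COLOR_BGR2HSV); m=cv2.inRange(h,(70,120,30),(95,255,255))
    x0,y0,x1,y1=box; k=np.zeros_like(m);k[y0:y1,x0:x1]=m[y0:y1,x0:x1]
    r=cv2.minAreaRect(cv2.findNonZero(k)); print(n,r); globals()["c"+n]=r[0]
print(tri(S,cs,D,cd))
print("base corners z=.016",plane(S,sc((40,395)),.012),plane(S,sc((338,552)),.012),plane(S,sc((706,203)),.012))
E
```

```text
button [0.6434 0.1423 0.1162] [0.62 0.7 ]
wallR hi [0.6597 0.0848 0.0894] [0.29 0.29]
wallL hi [0.5151 0.1065 0.0869] [0.15 0.17]
wallL low [ 0.4882 -0.1307  0.0552] [0.57 0.44]
wallR low [ 0.6327 -0.1448  0.0487] [1.27 0.86]
cellmid [ 0.5608 -0.1201  0.0534] [1.14 0.85]
cellA top [ 0.7332 -0.0613  0.141 ] [0.75 0.54]
cellB top [0.7512 0.054  0.1407] [0.07 0.06]
jartop [ 0.7355 -0.1389  0.0547] [3.59 2.3 ]
s ((271.025634765625, 244.84982299804688), (67.9342269897461, 17.2335147857666), 27.030860900878906)
d ((337.8923645019531, 195.00747680664062), (53.86216735839844, 11.975957870483398), 11.9761323928833)
(array([ 0.56231854, -0.12234544,  0.05239565]), [np.float64(0.6120551186074494), np.float64(0.4540518986310802)])
base corners z=.016 [ 0.46448043 -0.12922857  0.012     ] [ 0.64785196 -0.15474936  0.012     ] [0.69794047 0.19489269 0.012     ]
```

The crops confirm the choice: teal lying cell with its middle at about (212,386) in the scene crop, on the tabs between the white guides. Next I move the wrist camera above the low end.

move_arm(
  moves=[
    {"gripper": 0.3, "x": 25, "y": 36, "z": 5, "wz": 0.115},
    {"gripper": 0.3, "x": 49, "y": 70, "z": 10, "wz": 0.23},
    {"gripper": 0.3, "x": 73, "y": 104, "z": 10, "wz": 0.345},
    {"gripper": 0.3, "x": 97, "y": 138, "z": 10, "wz": 0.46},
    {"gripper": 0.3, "x": 121, "y": 172, "z": 10, "wz": 0.575},
    {"gripper": 0.3, "x": 145, "y": 206, "z": 10, "wz": 0.69},
    {"gripper": 0.3, "x": 169, "y": 240, "z": 10, "wz": 0.805},
    {"gripper": 0.3, "x": 190, "y": 270, "z": 10, "wz": 0.92},
  ],
)

```text
invalid input at $.moves[0]: expected keys gripper, x, y, z, wx, wy, wz
```

move_arm(
  moves=[
    {"x": 20, "y": 30, "wz": 0.08, "gripper": 0.3},
    {"x": 45, "y": 65, "wz": 0.105, "gripper": 0.3},
    {"x": 68, "y": 98, "wz": 0.105, "gripper": 0.3},
    {"x": 91, "y": 131, "wz": 0.105, "gripper": 0.3},
    {"x": 110, "y": 155, "wz": 0.105, "gripper": 0.3},
    {"x": 118, "y": 171, "wz": 0.105, "gripper": 0.3},
    {"x": 118, "y": 171, "wz": 0.105, "gripper": 0.3},
    {"x": 118, "y": 171, "wz": 0.105, "gripper": 0.3},
  ],
)

```text
invalid input at $.moves[0]: expected keys gripper, x, y, z, wx, wy, wz
```

```bash
python3 - <<'E'
from h import *
W=eyes.grab_frame("wrist");cv2.imwrite("pics/w1.png",W["pixels"])
import pickle;pickle.dump(W,open("w1.pkl","wb"))
s=arm.observe();print(s["t"],s["tcp_pos"],s["tool_rot"],s["opening"],s["contact_force"])
E
```

```text
0.3 [ 0.25239949 -0.57160791  0.2310542 ] [ 9.78464709e-01  2.06414050e-01 -3.98343247e-05 -2.26904395e-04] 0.08530961302359351 [-0.58126347 -0.2384097  -0.45155544]
```

View pics/w1.png

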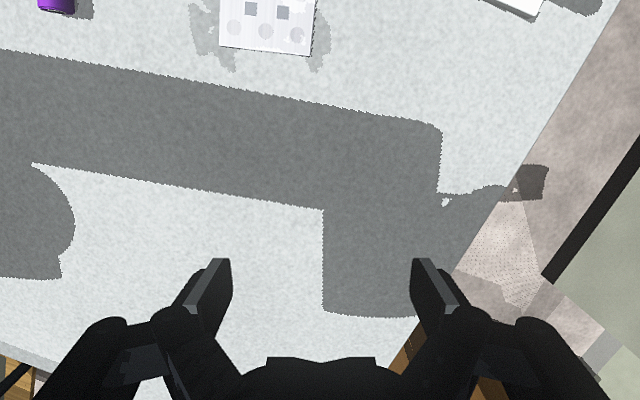

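The picture is unchanged because both calls were refused: every row needs all the keys. Repeating.

move_arm(
  moves=[
    {"gripper": 0.3, "x": 25, "y": 36, "z": 5, "wx": 0, "wy": 0, "wz": 0.115},
    {"gripper": 0.3, "x": 49, "y": 70, "z": 10, "wx": 0, "wy": 0, "wz": 0.23},
    {"gripper": 0.3, "x": 73, "y": 104, "z": 10, "wx": 0, "wy": 0, "wz": 0.345},
    {"gripper": 0.3, "x": 97, "y": 138, "z": 10, "wx": 0, "wy": 0, "wz": 0.46},
    {"gripper": 0.3, "x": 121, "y": 172, "z": 10, "wx": 0, "wy": 0, "wz": 0.575},
    {"gripper": 0.3, "x": 145, "y": 206, "z": 10, "wx": 0, "wy": 0, "wz": 0.69},
    {"gripper": 0.3, "x": 169, "y": 240, "z": 10, "wx": 0, "wy": 0, "wz": 0.805},
    {"gripper": 0.3, "x": 190, "y": 270, "z": 10, "wx": 0, "wy": 0, "wz": 0.92},
  ],
)

```text
t: 0.97
tcp_pos: [0.4434, -0.2997, 0.2415]
tool_rot: [0.783, 0.622, 0.0, 0.0]
contact_force: [0.6, 0.3, 0.3]
opening: 0.0256
```

move_arm(
  moves=[
    {"gripper": 0.3, "x": 20, "y": 30, "z": 0, "wx": 0, "wy": 0, "wz": 0.08},
    {"gripper": 0.3, "x": 45, "y": 65, "z": 0, "wx": 0, "wy": 0, "wz": 0.105},
    {"gripper": 0.3, "x": 68, "y": 98, "z": 0, "wx": 0, "wy": 0, "wz": 0.105},
    {"gripper": 0.3, "x": 91, "y": 131, "z": 0, "wx": 0, "wy": 0, "wz": 0.105},
    {"gripper": 0.3, "x": 110, "y": 155, "z": 0, "wx": 0, "wy": 0, "wz": 0.105},
    {"gripper": 0.3, "x": 118, "y": 171, "z": 0, "wx": 0, "wy": 0, "wz": 0.105},
    {"gripper": 0.3, "x": 118, "y": 171, "z": 0, "wx": 0, "wy": 0, "wz": 0.105},
    {"gripper": 0.3, "x": 118, "y": 171, "z": 0, "wx": 0, "wy": 0, "wz": 0.105},
  ],
)

```text
t: 1.63
tcp_pos: [0.5606, -0.13, 0.2411]
tool_rot: [0.751, 0.661, -0.0, -0.0]
contact_force: [-0.8, -0.3, -0.6]
opening: 0.0256
```

```bash
python3 - <<'E'
from h import *
W=eyes.grab_frame("wrist");cv2.imwrite("pics/w2.png",W["pixels"])
import pickle;pickle.dump(W,open("w2.pkl","wb"))
s=arm.observe();print(s["t"],s["tcp_pos"],s["tool_rot"],s["opening"],s["contact_force"])
E
```

```text
1.6833 [ 0.56010393 -0.1308628   0.24110809] [ 7.51217990e-01  6.60054098e-01 -3.31484730e-04 -9.95877343e-05] 0.025820025436574523 [0.04827905 0.62701128 0.08595163]
```

View pics/w2.png

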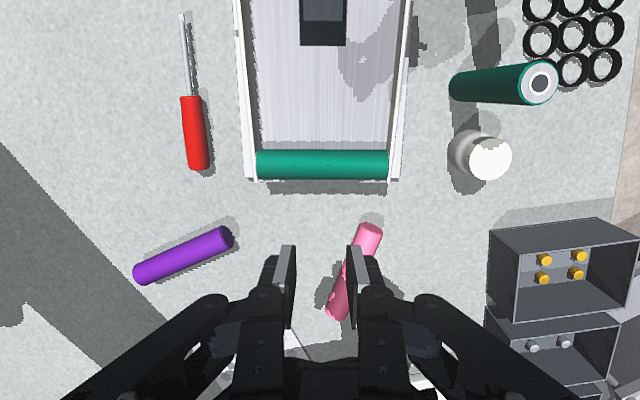

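Wrist view: the cell is at (256–389, 150–180), its middle about (322,165), lying between the guides with the catch at (322,22). The fingers are at (280,290) and (360,290), a bit behind it.

```bash
python3 - <<'E'
from h import *
import pickle;W=pickle.load(open("w2.pkl","rb"))
h=cv2.cvtColor(W["pixels"],cv2.COLOR_BGR2HSV); m=cv2.inRange(h,(70,120,30),(95,255,255))
k=np.zeros_like(m);k[140:190,240:400]=m[140:190,240:400]
p=cv2.findNonZero(k); print(cv2.minAreaRect(p),cv2.boundingRect(p))
x,y,w,hh=cv2.boundingRect(p)
# per-column centre line
cols=[c for c in range(x+6,x+w-6)]
cy=[np.mean(np.where(k[:,c])[0]) for c in cols]
a,b=np.polyfit(cols,cy,1)
L=plane(W,(x-.5,a*x+b),.051);R=plane(W,(x+w-.5,a*(x+w)+b),.051)
d=L-R;print("L,R",L,R,"len",np.linalg.norm(d),"yaw of +x deg",np.degrees(np.arctan2(d[1],d[0]))-90,"mid",(L+R)/2)
S=eyes.grab_frame("scene");D=eyes.grab_frame("side")
c=((2*x+w-1)/2,a*(2*x+w-1)/2+b)
print(tri(W,c,S,(271.03,244.85)),tri(W,c,D,(337.9,195.)))
# catch edges columns
g=W["pixels"].astype(int).sum(2)
for r in (10,30): print(r,np.where(np.diff(g[r])>80)[0],np.where(np.diff(g[r])<-80)[0])
E
```

```text
((322.0, 163.5), (29.0, 132.0), 90.0) (256, 149, 133, 30)
L,R [ 0.49209379 -0.11178095  0.051     ] [ 0.63454372 -0.13035734  0.051     ] len 0.14365606892228752 yaw of +x deg 82.57018807691281 mid [ 0.56331876 -0.12106915  0.051     ]
(array([ 0.56216873, -0.12162916,  0.05204923]), [np.float64(1.2659468346280178), np.float64(0.7414955154354961)]) (array([ 0.56325443, -0.12072164,  0.05307139]), [np.float64(0.10688121363760268), np.float64(0.04644826413898923)])
10 [232 250 251 302 345 346 404 412 494 496 530 531 567 568 585 586 590 611
 612 614] [231 240 297 298 299 342 386 398 399 408 409 466 521 522 549 550 575 578
 579 588 591 592 593]
30 [190 193 237 238 250 251 345 346 401 402 418 497 498 531 533 563 564 581
 595 623] [182 183 188 235 242 243 298 299 376 397 406 407 468 469 525 526 527 548
 549 578 582 583 612 613 614 637]
```

move_arm(
  moves=[
    {"gripper": 0.3, "x": 4, "y": 36, "z": 0, "wx": 0, "wy": 0, "wz": 0},
    {"gripper": 0.3, "x": 10, "y": 72, "z": 0, "wx": 0, "wy": 0, "wz": 0},
    {"gripper": 0.3, "x": 16, "y": 108, "z": 0, "wx": 0, "wy": 0, "wz": 0},
    {"gripper": 0.3, "x": 20, "y": 144, "z": 0, "wx": 0, "wy": 0, "wz": 0},
    {"gripper": 0.3, "x": 24, "y": 170, "z": 0, "wx": 0, "wy": 0, "wz": 0},
    {"gripper": 0.3, "x": 25, "y": 190, "z": 0, "wx": 0, "wy": 0, "wz": 0},
    {"gripper": 0.3, "x": 25, "y": 190, "z": 0, "wx": 0, "wy": 0, "wz": 0},
    {"gripper": 0.3, "x": 25, "y": 190, "z": 0, "wx": 0, "wy": 0, "wz": 0},
  ],
)

```text
t: 2.45
tcp_pos: [0.5853, 0.0588, 0.2413]
tool_rot: [0.751, 0.66, -0.0, 0.0]
contact_force: [-0.8, -0.9, -0.3]
opening: 0.0254
```

```bash
python3 - <<'E'
from h import *
W=eyes.grab_frame("wrist");cv2.imwrite("pics/w3.png",W["pixels"])
import pickle;pickle.dump(W,open("w3.pkl","wb"))
s=arm.observe();print(s["t"],s["tcp_pos"],s["tool_rot"],s["opening"],s["contact_force"])
E
```

```text
2.5 [0.58521009 0.05813168 0.24126365] [ 7.51645119e-01  6.59567685e-01 -2.60722195e-04  1.23677048e-04] 0.02553205531057316 [-0.19285733 -0.37427055 -0.50150129]
```

View pics/w3.png

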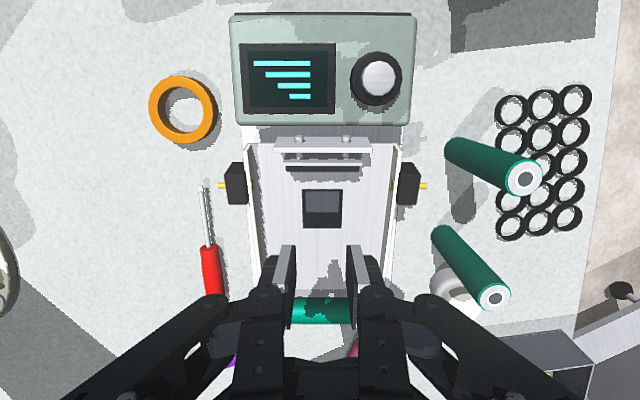

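Wrist view from the new place: the button is at (379,76), the catch at (322,209), the stop at (323,160), and the cell is still at the low end at (320,310).

```bash
python3 - <<'E'
from h import *
import pickle;W=pickle.load(open("w3.pkl","rb"));W2=pickle.load(open("w2.pkl","rb"))
c=W["pixels"][50:105,345:410]
cv2.imwrite("pics/b.png",cv2.resize(c,None,fx=8,fy=8,interpolation=cv2.INTER_CUBIC))
g=cv2.cvtColor(c,cv2.COLOR_BGR2GRAY); h=cv2.cvtColor(c,cv2.COLOR_BGR2HSV)
print(g[26,::3])
_,t=cv2.threshold(g,170,255,0); n,l,st,ce=cv2.connectedComponentsWithStats(t)
for i in range(1,n):
    if st[i,4]>100: print(st[i],ce[i]+[345,50])
S=eyes.grab_frame("scene");D=eyes.grab_frame("side")
sb=(602/4+220-.375,77/3.7+140-.36);db=(209/4+225-.375,312/3.7+165-.36)
wb=(380,76)
print(tri(W,wb,S,sb),tri(W,wb,D,db),plane(W,wb,.117))
# catch tip corners (floor ~.0665 )
T=np.radians(82.57);u=np.array([np.cos(T),np.sin(T)]);v=np.array([-u[1],u[0]])
cell=np.array([.5630,-.1212]);o=cell+.1251*u;print("tester o",o,"gutter org",o+.055*u)
for p in ((302.5,189.5),(341.5,189.5),(302,228),(342,228)):
    X=plane(W,p,.066);r=X[:2]-o-.055*u;print("catch",r@u,r@v)
X=plane(W,wb,.117)[:2]-o;print("btn",X@u,X@v)
for p in ((283,167),(361,167)):
    X=plane(W,p,.093);r=X[:2]-o-.055*u;print("stop",r@u,r@v)
E
```

```text
[163 171  27  58  58  64 223 223 222 220 215 214 209 208 207 206 206  45
  59 155 173 169]
[  0   0  31  18 157] [354.68152866  54.01273885]
[ 18  11  32  34 855] [378.17660819  77.46783626]
(array([0.64444171, 0.14664033, 0.11423424]), [np.float64(1.3254659304307932), np.float64(0.5273490811515198)]) (array([0.64230658, 0.14666783, 0.12154009]), [np.float64(2.2897689032411797), np.float64(0.9898383573810635)]) [0.6449151  0.14691099 0.117     ]
tester o [0.57917728 0.00284961] gutter org [0.5862896  0.05738781]
catch -0.013749827183428154 0.020183522438999908
catch -0.013802065684163528 -0.021054005835371245
catch -0.05810668035752307 0.02162522470081255
catch -0.05816055941374376 -0.022486351863322623
btn 0.1513526581282266 -0.046556581271812
stop 0.016722863913652308 0.03653022268268265
stop 0.016627609833368102 -0.037224237322061975
```

View pics/b.png

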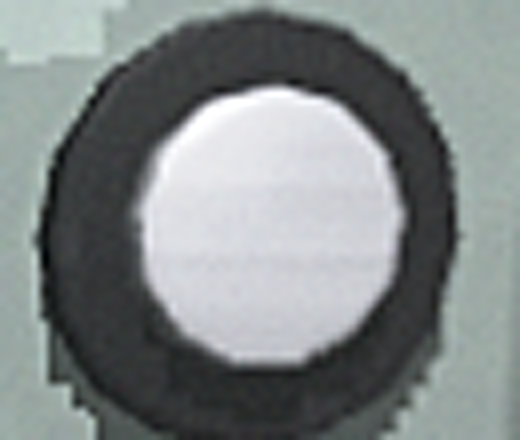

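Measured poses:
- **Gutter:** yaw 82.57°, which matches the tool. Origin about (0.586, 0.057, 0.066). The catch and stop positions agree within 1–2 mm.
- **Button:** about (0.644, 0.146, 0.117).

Next I shut the fingers, go back over the low end and down behind the cell.

move_arm(
  moves=[
    {"gripper": 0, "x": -4, "y": -34, "z": 0, "wx": 0, "wy": 0, "wz": 0},
    {"gripper": 0, "x": -9, "y": -74, "z": 0, "wx": 0, "wy": 0, "wz": 0},
    {"gripper": 0, "x": -14, "y": -114, "z": 0, "wx": 0, "wy": 0, "wz": 0},
    {"gripper": 0, "x": -19, "y": -154, "z": 0, "wx": 0, "wy": 0, "wz": 0},
    {"gripper": 0, "x": -24, "y": -190, "z": 0, "wx": 0, "wy": 0, "wz": 0},
    {"gripper": 0, "x": -27, "y": -215, "z": 0, "wx": 0, "wy": 0, "wz": 0},
    {"gripper": 0, "x": -28, "y": -224, "z": 0, "wx": 0, "wy": 0, "wz": 0},
    {"gripper": 0, "x": -28, "y": -224, "z": -20, "wx": 0, "wy": 0, "wz": 0},
  ],
)

```text
t: 3.27
tcp_pos: [0.5588, -0.1688, 0.2245]
tool_rot: [0.753, 0.658, 0.001, 0.003]
contact_force: [0.8, -0.8, -0.1]
opening: 0.0
```

move_arm(
  moves=[
    {"gripper": 0, "x": 0, "y": 0, "z": -30, "wx": 0, "wy": 0, "wz": 0},
    {"gripper": 0, "x": 0, "y": 0, "z": -65, "wx": 0, "wy": 0, "wz": 0},
    {"gripper": 0, "x": 0, "y": 0, "z": -100, "wx": 0, "wy": 0, "wz": 0},
    {"gripper": 0, "x": 0, "y": 0, "z": -125, "wx": 0, "wy": 0, "wz": 0},
    {"gripper": 0, "x": 0, "y": 0, "z": -140, "wx": 0, "wy": 0, "wz": 0},
    {"gripper": 0, "x": 0, "y": 0, "z": -140, "wx": 0, "wy": 0, "wz": 0},
    {"gripper": 0, "x": 0, "y": 0, "z": -140, "wx": 0, "wy": 0, "wz": 0},
    {"gripper": 0, "x": 0, "y": 0, "z": -140, "wx": 0, "wy": 0, "wz": 0},
  ],
)

```text
t: 3.93
tcp_pos: [0.5582, -0.1652, 0.0824]
tool_rot: [0.752, 0.659, 0.0, 0.001]
contact_force: [1.1, 0.3, -0.2]
opening: 0.0001
```

```bash
python3 - <<'E'
from h import *
W=eyes.grab_frame("wrist");cv2.imwrite("pics/w4.png",W["pixels"])
S=eyes.grab_frame("scene")["pixels"][140:340,180:430];cv2.imwrite("pics/s4.png",cv2.resize(S,None,fx=3,fy=3,interpolation=cv2.INTER_CUBIC))
s=arm.observe();print(s["t"],s["tcp_pos"],s["tool_rot"],s["opening"],s["contact_force"])
E
```

```text
4.0333 [ 0.55851739 -0.16518865  0.08292712] [7.51614221e-01 6.59601598e-01 7.20007117e-04 1.12946935e-03] -8.192718377071078e-05 [ 0.69309336  0.23842509 -0.15229004]
```

View pics/w4.png

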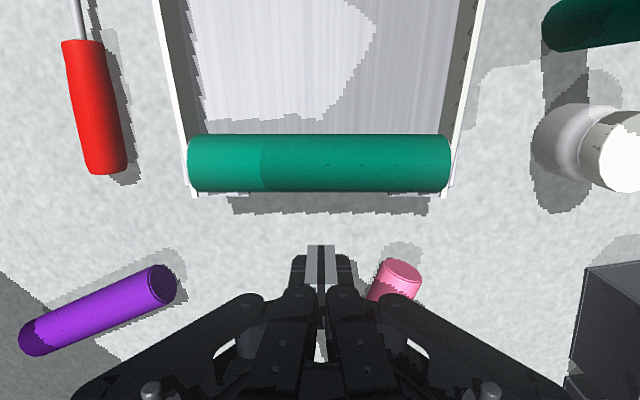

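View pics/s4.png

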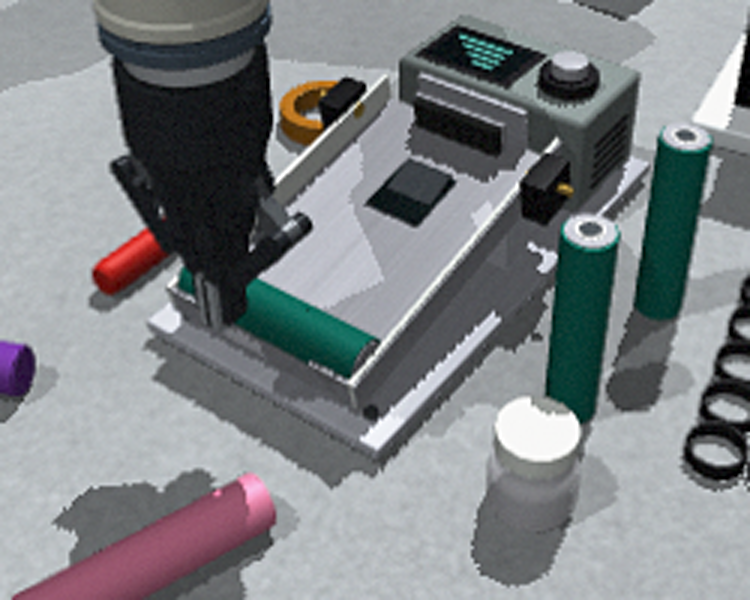

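Wrist view: the shut fingertips at (320,250) are centred on the cell at (190–450, 135–192), behind it and clear of the tabs at (240,194) and (400,194). Scene view: fingers behind the cell and nothing touched. Going down to the cell's height.

move_arm(
  moves=[
    {"gripper": 0, "x": 0, "y": 0, "z": -12, "wx": 0, "wy": 0, "wz": 0},
    {"gripper": 0, "x": 0, "y": 0, "z": -24, "wx": 0, "wy": 0, "wz": 0},
    {"gripper": 0, "x": 0, "y": 0, "z": -34, "wx": 0, "wy": 0, "wz": 0},
    {"gripper": 0, "x": 0, "y": 0, "z": -40, "wx": 0, "wy": 0, "wz": 0},
    {"gripper": 0, "x": 0, "y": 0, "z": -41, "wx": 0, "wy": 0, "wz": 0},
    {"gripper": 0, "x": 0, "y": 0, "z": -41, "wx": 0, "wy": 0, "wz": 0},
    {"gripper": 0, "x": 0, "y": 0, "z": -41, "wx": 0, "wy": 0, "wz": 0},
    {"gripper": 0, "x": 0, "y": 0, "z": -41, "wx": 0, "wy": 0, "wz": 0},
  ],
)

```text
t: 4.7
tcp_pos: [0.5578, -0.1648, 0.0406]
tool_rot: [0.752, 0.66, 0.0, 0.0]
contact_force: [-0.6, -0.6, -0.1]
opening: -0.0001
```

```bash
python3 - <<'E'
from h import *
W=eyes.grab_frame("wrist");cv2.imwrite("pics/w5.png",W["pixels"])
S=eyes.grab_frame("scene")["pixels"][180:280,210:335];cv2.imwrite("pics/s5.png",cv2.resize(S,None,fx=5,fy=5,interpolation=cv2.INTER_CUBIC))
s=arm.observe();print(s["t"],s["tcp_pos"],s["tool_rot"],s["contact_force"])
E
```

```text
4.8 [ 0.55780589 -0.16485137  0.04069949] [7.51548882e-01 6.59677283e-01 2.16733220e-04 3.35739802e-04] [-0.21961482 -0.46554758 -0.20153154]
```

View pics/w5.png

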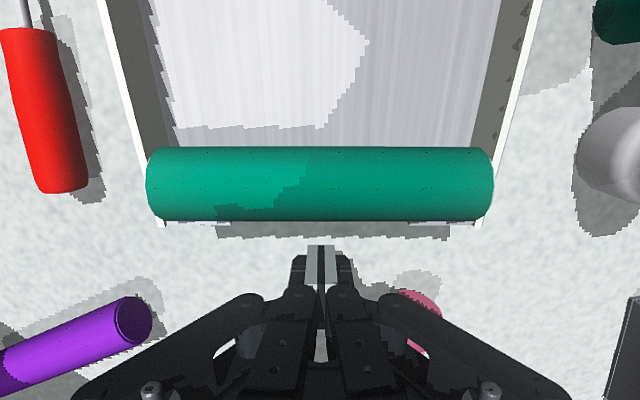

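View pics/s5.png

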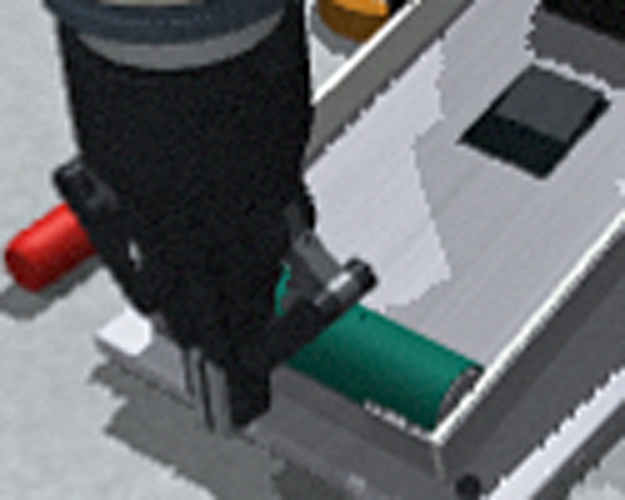

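Wrist view: the tips at (320,250) are centred on the cell (148–492). Scene view: tips below the cell's middle, just off the low edge. Starting the push slowly.

move_arm(
  moves=[
    {"gripper": 0, "x": 0.5, "y": 4, "z": 0, "wx": 0, "wy": 0, "wz": 0},
    {"gripper": 0, "x": 1, "y": 8, "z": 0, "wx": 0, "wy": 0, "wz": 0},
    {"gripper": 0, "x": 1.5, "y": 12, "z": 0, "wx": 0, "wy": 0, "wz": 0},
    {"gripper": 0, "x": 2, "y": 15, "z": 0, "wx": 0, "wy": 0, "wz": 0},
    {"gripper": 0, "x": 2.3, "y": 18, "z": 0, "wx": 0, "wy": 0, "wz": 0},
    {"gripper": 0, "x": 2.7, "y": 21, "z": 0, "wx": 0, "wy": 0, "wz": 0},
    {"gripper": 0, "x": 3.1, "y": 24, "z": 0.5, "wx": 0, "wy": 0, "wz": 0},
    {"gripper": 0, "x": 3.5, "y": 27, "z": 1, "wx": 0, "wy": 0, "wz": 0},
  ],
)

```text
t: 5.47
tcp_pos: [0.561, -0.1375, 0.0413]
tool_rot: [0.752, 0.66, -0.0, 0.0]
contact_force: [-0.4, -0.7, -0.4]
opening: 0.0001
```

```bash
cat > look.py <<'E'
from h import *
import sys
i=sys.argv[1]
W=eyes.grab_frame("wrist");cv2.imwrite(f"pics/w{i}.png",W["pixels"])
s=arm.observe();print(s["t"],s["tcp_pos"],s["tool_rot"],s["contact_force"])
h=cv2.cvtColor(W["pixels"],cv2.COLOR_BGR2HSV); m=cv2.inRange(h,(70,120,30),(95,255,255))
n,l,st,ce=cv2.connectedComponentsWithStats(m); 
for j in range(1,n):
    if st[j,4]>1500: print(st[j],ce[j])
E
python3 look.py 6
```

```text
5.5167 [ 0.56108554 -0.13703639  0.04141932] [ 7.51512741e-01  6.59718570e-01  8.85448541e-05 -2.60750146e-05] [-0.25503521  0.29516272  0.15653097]
[ 583   31   57   66 2575] [618.22757282  64.00504854]
[  152   184   337    73 23766] [320.16935959 219.7085332 ]
```

View pics/w6.png

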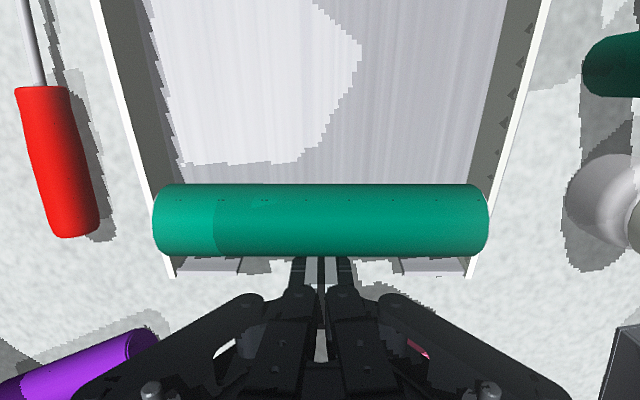

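Wrist view: the cell's bottom edge (row 256) has left the tabs at (240,265) and (430,265). It stays square and the force is small. Continuing up the slope.

move_arm(
  moves=[
    {"gripper": 0, "x": 0.5, "y": 4, "z": 0.7, "wx": 0, "wy": 0, "wz": 0},
    {"gripper": 0, "x": 1.2, "y": 9, "z": 1.6, "wx": 0, "wy": 0, "wz": 0},
    {"gripper": 0, "x": 1.9, "y": 14.5, "z": 2.6, "wx": 0, "wy": 0, "wz": 0},
    {"gripper": 0, "x": 2.6, "y": 20, "z": 3.6, "wx": 0, "wy": 0, "wz": 0},
    {"gripper": 0, "x": 3.3, "y": 25.5, "z": 4.5, "wx": 0, "wy": 0, "wz": 0},
    {"gripper": 0, "x": 4, "y": 31, "z": 5.5, "wx": 0, "wy": 0, "wz": 0},
    {"gripper": 0, "x": 4.7, "y": 36, "z": 6.4, "wx": 0, "wy": 0, "wz": 0},
    {"gripper": 0, "x": 5.2, "y": 40, "z": 7.1, "wx": 0, "wy": 0, "wz": 0},
  ],
)

```text
t: 6.18
tcp_pos: [0.5663, -0.0971, 0.0485]
tool_rot: [0.751, 0.66, 0.0, 0.0]
contact_force: [0.1, -0.7, 0.2]
opening: -0.0
```

```bash
python3 look.py 7
```

```text
6.2333 [ 0.56639497 -0.09657723  0.04863011] [ 7.51418993e-01  6.59825328e-01  1.83489385e-04 -1.33720323e-05] [0.11408869 0.26457208 0.06394909]
[ 561  111   79   71 3559] [609.70188255 139.84349536]
[  152   184   337    73 23808] [320.42594926 219.80388945]
```

View pics/w7.png

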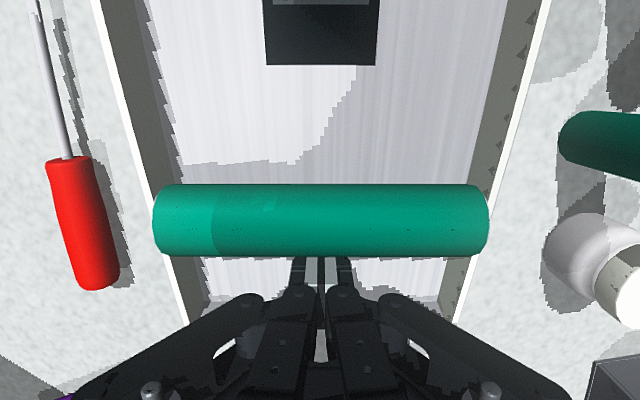

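Wrist view: the cell stays at rows 184–257 against the tips, square, with the catch appearing at (320,32). Going on.

move_arm(
  moves=[
    {"gripper": 0, "x": 0.5, "y": 4, "z": 0.7, "wx": 0, "wy": 0, "wz": 0},
    {"gripper": 0, "x": 1.2, "y": 9, "z": 1.6, "wx": 0, "wy": 0, "wz": 0},
    {"gripper": 0, "x": 1.9, "y": 14.5, "z": 2.6, "wx": 0, "wy": 0, "wz": 0},
    {"gripper": 0, "x": 2.6, "y": 20, "z": 3.6, "wx": 0, "wy": 0, "wz": 0},
    {"gripper": 0, "x": 3.3, "y": 25.5, "z": 4.5, "wx": 0, "wy": 0, "wz": 0},
    {"gripper": 0, "x": 4, "y": 31, "z": 5.5, "wx": 0, "wy": 0, "wz": 0},
    {"gripper": 0, "x": 4.7, "y": 36, "z": 6.4, "wx": 0, "wy": 0, "wz": 0},
    {"gripper": 0, "x": 5.3, "y": 41, "z": 7.2, "wx": 0, "wy": 0, "wz": 0},
  ],
)

```text
t: 6.9
tcp_pos: [0.5715, -0.0562, 0.0557]
tool_rot: [0.751, 0.66, -0.0, -0.0]
contact_force: [0.2, -0.2, 1.5]
opening: 0.0003
```

move_arm(
  moves=[
    {"gripper": 0, "x": 0.6, "y": 4.5, "z": 0.8, "wx": 0, "wy": 0, "wz": 0},
    {"gripper": 0, "x": 1.2, "y": 9, "z": 1.6, "wx": 0, "wy": 0, "wz": 0},
    {"gripper": 0, "x": 1.8, "y": 13.5, "z": 2.4, "wx": 0, "wy": 0, "wz": 0},
    {"gripper": 0, "x": 2.3, "y": 18, "z": 3.2, "wx": 0, "wy": 0, "wz": 0},
    {"gripper": 0, "x": 2.8, "y": 22, "z": 3.9, "wx": 0, "wy": 0, "wz": 0},
    {"gripper": 0, "x": 3.3, "y": 26, "z": 4.6, "wx": 0, "wy": 0, "wz": 0},
    {"gripper": 0, "x": 3.8, "y": 29.5, "z": 5.2, "wx": 0, "wy": 0, "wz": 0},
    {"gripper": 0, "x": 4.2, "y": 32.5, "z": 5.8, "wx": 0, "wy": 0, "wz": 0},
  ],
)

```text
t: 7.57
tcp_pos: [0.5757, -0.0239, 0.0614]
tool_rot: [0.752, 0.66, -0.0, -0.0]
contact_force: [0.0, -0.8, 0.2]
opening: -0.0002
```

```bash
python3 look.py 8
```

```text
7.6167 [ 0.57582788 -0.02345476  0.06152373] [ 7.51477986e-01  6.59758151e-01  1.34142829e-04 -2.95744685e-05] [ 0.06534344  0.19970157 -0.68630465]
[ 567   30   73   65 2946] [613.38357094  60.94467074]
[  152   184   338    73 23672] [320.77247381 220.17404529]
[ 522  217  118  110 5856] [590.77834699 265.37124317]
```

View pics/w8.png

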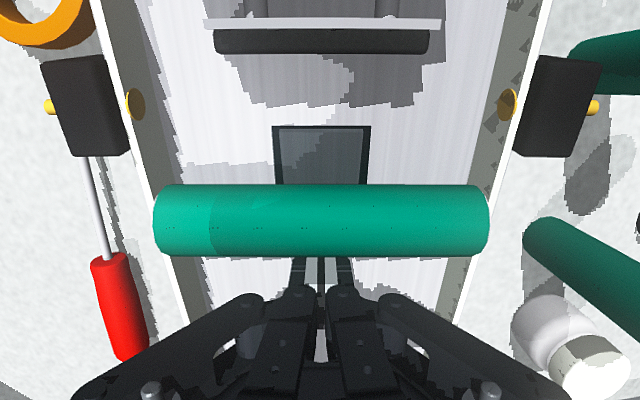

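Wrist view: the cell (rows 184–257) is starting onto the catch (272–370, from row 126), with the stop at (320,40). Pushing on slowly over the catch.

move_arm(
  moves=[
    {"gripper": 0, "x": 0.4, "y": 3, "z": 0.5, "wx": 0, "wy": 0, "wz": 0},
    {"gripper": 0, "x": 0.9, "y": 7, "z": 1.2, "wx": 0, "wy": 0, "wz": 0},
    {"gripper": 0, "x": 1.4, "y": 11, "z": 2, "wx": 0, "wy": 0, "wz": 0},
    {"gripper": 0, "x": 1.9, "y": 15, "z": 2.7, "wx": 0, "wy": 0, "wz": 0},
    {"gripper": 0, "x": 2.4, "y": 19, "z": 3.5, "wx": 0, "wy": 0, "wz": 0},
    {"gripper": 0, "x": 3, "y": 23, "z": 4.2, "wx": 0, "wy": 0, "wz": 0},
    {"gripper": 0, "x": 3.5, "y": 27, "z": 5, "wx": 0, "wy": 0, "wz": 0},
    {"gripper": 0, "x": 4, "y": 31, "z": 5.7, "wx": 0, "wy": 0, "wz": 0},
  ],
)

```text
t: 8.28
tcp_pos: [0.5797, 0.0072, 0.0671]
tool_rot: [0.752, 0.66, -0.0, -0.0]
contact_force: [-0.8, -0.7, 1.0]
opening: 0.0
```

move_arm(
  moves=[
    {"gripper": 0, "x": 0.4, "y": 3, "z": 0.6, "wx": 0, "wy": 0, "wz": 0},
    {"gripper": 0, "x": 0.8, "y": 6, "z": 1.2, "wx": 0, "wy": 0, "wz": 0},
    {"gripper": 0, "x": 1.2, "y": 9, "z": 1.8, "wx": 0, "wy": 0, "wz": 0},
    {"gripper": 0, "x": 1.6, "y": 12, "z": 2.4, "wx": 0, "wy": 0, "wz": 0},
    {"gripper": 0, "x": 1.9, "y": 14.5, "z": 2.9, "wx": 0, "wy": 0, "wz": 0},
    {"gripper": 0, "x": 2.2, "y": 17, "z": 3.4, "wx": 0, "wy": 0, "wz": 0},
    {"gripper": 0, "x": 2.4, "y": 18.5, "z": 3.7, "wx": 0, "wy": 0, "wz": 0},
    {"gripper": 0, "x": 2.6, "y": 20, "z": 4, "wx": 0, "wy": 0, "wz": 0},
  ],
)

```text
t: 8.95
tcp_pos: [0.5823, 0.0268, 0.0711]
tool_rot: [0.751, 0.66, -0.0, 0.0]
contact_force: [-0.3, 0.1, 1.3]
opening: 0.0002
```

```bash
python3 look.py 9
```

```text
9.0 [0.58232222 0.02706145 0.07116402] [7.51516355e-01 6.59714458e-01 3.88610221e-05 9.54015042e-06] [-0.46699693  0.36984754  0.21757574]
[ 538  123  102   76 4643] [600.49666164 154.59013569]
[  154   184   335    73 21916] [320.84408651 221.9757255 ]
[ 503  272  137  128 7755] [575.03571889 341.02011605]
```

View pics/w9.png

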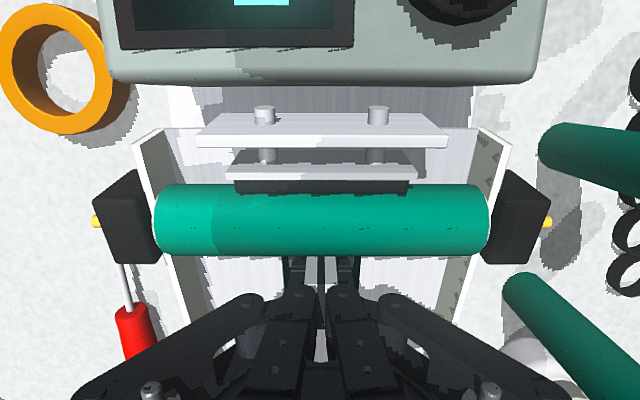

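Wrist view: the cell (rows 184–257) now seems to touch the stop (face at row 190), between the contact blocks. I push about 3 mm more into the sprung stop so the catch can surely spring up, hold, then look.

move_arm(
  moves=[
    {"gripper": 0, "x": 0.1, "y": 1, "z": 0.2, "wx": 0, "wy": 0, "wz": 0},
    {"gripper": 0, "x": 0.3, "y": 2, "z": 0.4, "wx": 0, "wy": 0, "wz": 0},
    {"gripper": 0, "x": 0.4, "y": 3, "z": 0.6, "wx": 0, "wy": 0, "wz": 0},
    {"gripper": 0, "x": 0.4, "y": 3, "z": 0.6, "wx": 0, "wy": 0, "wz": 0},
    {"gripper": 0, "x": 0.4, "y": 3, "z": 0.6, "wx": 0, "wy": 0, "wz": 0},
    {"gripper": 0, "x": 0.4, "y": 3, "z": 0.6, "wx": 0, "wy": 0, "wz": 0},
    {"gripper": 0, "x": 0.4, "y": 3, "z": 0.6, "wx": 0, "wy": 0, "wz": 0},
    {"gripper": 0, "x": 0.4, "y": 3, "z": 0.6, "wx": 0, "wy": 0, "wz": 0},
  ],
)

```text
t: 9.67
tcp_pos: [0.5826, 0.0297, 0.0717]
tool_rot: [0.752, 0.66, -0.0, -0.0]
contact_force: [0.1, -3.8, 1.0]
opening: 0.0001
```

```bash
python3 look.py 10;python3 - <<'E'
from h import *
S=eyes.grab_frame("scene")["pixels"][150:270,250:400];cv2.imwrite("pics/s10.png",cv2.resize(S,None,fx=5,fy=5,interpolation=cv2.INTER_CUBIC))
E
```

```text
9.7167 [0.58256094 0.02965948 0.07163539] [ 7.51557790e-01  6.59667249e-01 -8.96730937e-05 -2.89789960e-05] [-0.91483187 -3.71998546 -0.10461457]
[ 537  126  103   79 4815] [599.19833853 159.52149533]
[  154   184   335    73 21532] [320.54978636 222.49916403]
[ 502  275  138  125 7599] [573.04342677 343.08540597]
```

View pics/s10.png

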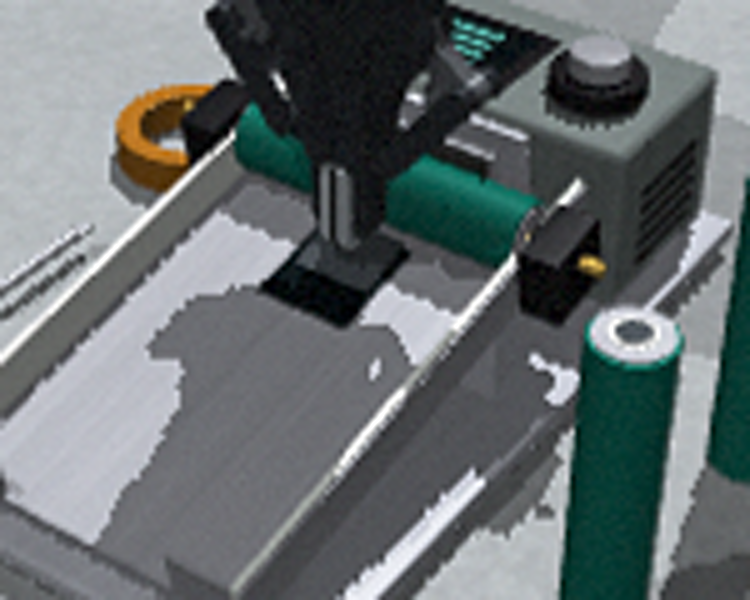

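View pics/w10.png

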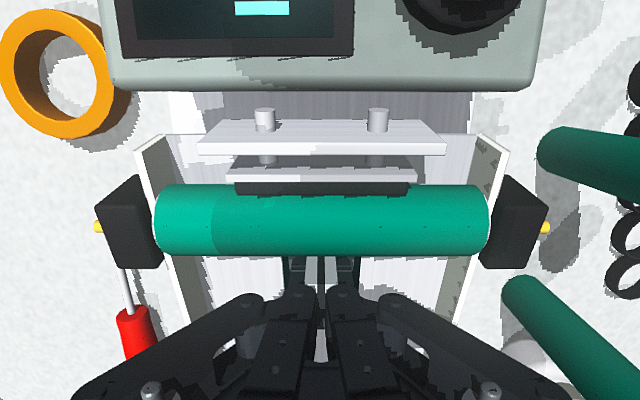

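Force 3.7 N with the stop pressed about 3 mm; the catch flap looks raised beneath the tips at scene crop (340,270). Backing off slowly so the cell can settle on the catch.

move_arm(
  moves=[
    {"gripper": 0, "x": -0.2, "y": -1.5, "z": -0.2, "wx": 0, "wy": 0, "wz": 0},
    {"gripper": 0, "x": -0.4, "y": -3, "z": -0.4, "wx": 0, "wy": 0, "wz": 0},
    {"gripper": 0, "x": -0.6, "y": -4.5, "z": -0.6, "wx": 0, "wy": 0, "wz": 0},
    {"gripper": 0, "x": -0.8, "y": -6, "z": -0.8, "wx": 0, "wy": 0, "wz": 0},
    {"gripper": 0, "x": -1.2, "y": -9, "z": -1, "wx": 0, "wy": 0, "wz": 0},
    {"gripper": 0, "x": -1.6, "y": -12, "z": -1.2, "wx": 0, "wy": 0, "wz": 0},
    {"gripper": 0, "x": -1.9, "y": -15, "z": -1.4, "wx": 0, "wy": 0, "wz": 0},
    {"gripper": 0, "x": -1.9, "y": -15, "z": -1.4, "wx": 0, "wy": 0, "wz": 0},
  ],
)

```text
t: 10.43
tcp_pos: [0.5807, 0.0142, 0.0702]
tool_rot: [0.752, 0.66, -0.0, -0.0]
contact_force: [0.6, 0.5, -0.2]
opening: 0.0002
```

```bash
python3 look.py 11
```

```text
10.4833 [0.58069659 0.01440181 0.07026093] [ 7.51699264e-01  6.59506040e-01 -2.05153664e-05 -2.07729774e-05] [-0.01830401  0.07288206 -0.0511316 ]
[ 543  103   97   69 4583] [600.73227144 132.06240454]
[  148   160   346    75 24255] [320.69391878 196.97538652]
[ 508  258  132  142 7959] [583.54906395 329.15730619]
```

View pics/w11.png

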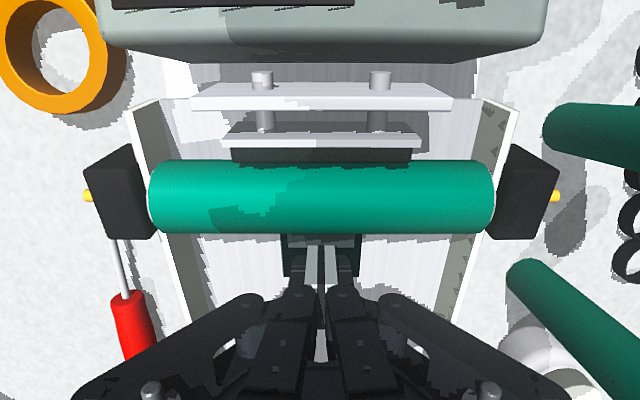

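The fingers are clear and the cell stayed (rows 160–234), square and not rolling back. Lifting, then a check from above on the way to the button.

move_arm(
  moves=[
    {"gripper": 0, "x": 0, "y": -2, "z": 15, "wx": 0, "wy": 0, "wz": 0},
    {"gripper": 0, "x": 0, "y": -3, "z": 40, "wx": 0, "wy": 0, "wz": 0},
    {"gripper": 0, "x": 0, "y": -3, "z": 70, "wx": 0, "wy": 0, "wz": 0},
    {"gripper": 0, "x": 0, "y": -3, "z": 100, "wx": 0, "wy": 0, "wz": 0},
    {"gripper": 0, "x": 0, "y": -3, "z": 120, "wx": 0, "wy": 0, "wz": 0},
    {"gripper": 0, "x": 0, "y": -3, "z": 130, "wx": 0, "wy": 0, "wz": 0},
    {"gripper": 0, "x": 0, "y": -3, "z": 130, "wx": 0, "wy": 0, "wz": 0},
    {"gripper": 0, "x": 0, "y": -3, "z": 130, "wx": 0, "wy": 0, "wz": 0},
  ],
)

```text
t: 11.15
tcp_pos: [0.5806, 0.0118, 0.1998]
tool_rot: [0.752, 0.66, 0.0, -0.0]
contact_force: [-0.1, -0.6, -0.3]
opening: -0.0004
```

```bash
python3 look.py 12; python3 - <<'E'
from h import *
W=eyes.grab_frame("wrist")
h=cv2.cvtColor(W["pixels"],cv2.COLOR_BGR2HSV); m=cv2.inRange(h,(70,120,30),(95,255,255)); m[:,:200]=0; m[:,440:]=0; m[:110]=0
n,l,st,ce=cv2.connectedComponentsWithStats(m); j=1+np.argmax(st[1:,4]); x,y,w,hh,_=st[j]
X=plane(W,(x+w/2-.5,y+hh/2-.5),.0823)
T=np.radians(82.57);u=np.array([np.cos(T),np.sin(T)]);r=X[:2]-[.5863,.0574];print("cell px",x,y,w,hh,"gx mm",1000*(r@u+.0029)/.985,"gy",1000*r@[-u[1],u[0]])
E
```

```text
11.2 [0.57996222 0.01175553 0.19893332] [ 7.51538187e-01  6.59689001e-01 -6.66362702e-04 -5.75544342e-04] [ 0.04323765 -0.20273171  0.54241304]
[ 463   97  132   52 2183] [524.3930371  109.84425103]
[ 234  126  174   40 6710] [320.42697466 144.9876304 ]
[ 447  202  104   92 2179] [494.78109224 238.06516751]
cell px 234 126 175 40 gx mm -2.5439438487400152 gy -0.08994033045223904
```

View pics/w12.png

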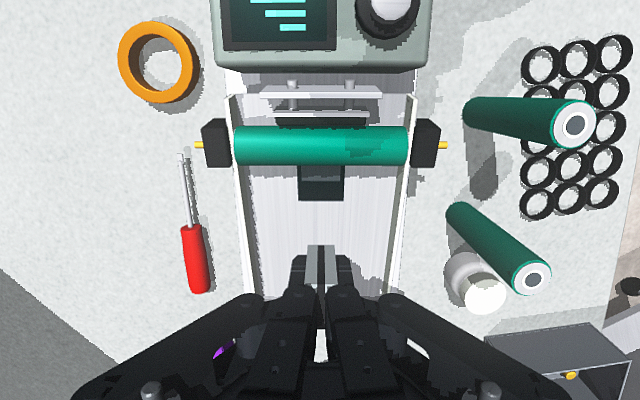

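Cell measured at gutter x ≈ −2.5 mm: held against the raised catch, square. Moving over the button.

move_arm(
  moves=[
    {"gripper": 0, "x": 10, "y": 21, "z": 0, "wx": 0, "wy": 0, "wz": 0},
    {"gripper": 0, "x": 23, "y": 48, "z": 0, "wx": 0, "wy": 0, "wz": 0},
    {"gripper": 0, "x": 36, "y": 75, "z": 0, "wx": 0, "wy": 0, "wz": 0},
    {"gripper": 0, "x": 49, "y": 102, "z": 0, "wx": 0, "wy": 0, "wz": 0},
    {"gripper": 0, "x": 58, "y": 122, "z": 0, "wx": 0, "wy": 0, "wz": 0},
    {"gripper": 0, "x": 63.5, "y": 134, "z": -15, "wx": 0, "wy": 0, "wz": 0},
    {"gripper": 0, "x": 63.5, "y": 134, "z": -40, "wx": 0, "wy": 0, "wz": 0},
    {"gripper": 0, "x": 63.5, "y": 134, "z": -65, "wx": 0, "wy": 0, "wz": 0},
  ],
)

```text
t: 11.92
tcp_pos: [0.6441, 0.1468, 0.1331]
tool_rot: [0.751, 0.66, -0.0, -0.0]
contact_force: [0.4, -0.1, -0.4]
opening: -0.0
```

```bash
python3 look.py 13; python3 - <<'E'
from h import *
S=eyes.grab_frame("scene")["pixels"][110:230,300:450];cv2.imwrite("pics/s13.png",cv2.resize(S,None,fx=5,fy=5,interpolation=cv2.INTER_CUBIC))
S=eyes.grab_frame("side")["pixels"][190:310,220:370];cv2.imwrite("pics/d13.png",cv2.resize(S,None,fx=5,fy=5,interpolation=cv2.INTER_CUBIC))
print(arm.observe()["tcp_pos"])
E
```

```text
11.9667 [0.640583   0.14556754 0.12727346] [ 0.75121081  0.6600471  -0.00394573 -0.00214109] [-2.51296064 -0.24740508 -3.09991838]
[ 426  249  122  123 4732] [478.2375317  308.39454776]
[0.64187436 0.14534084 0.13188915]
```

View pics/s13.png

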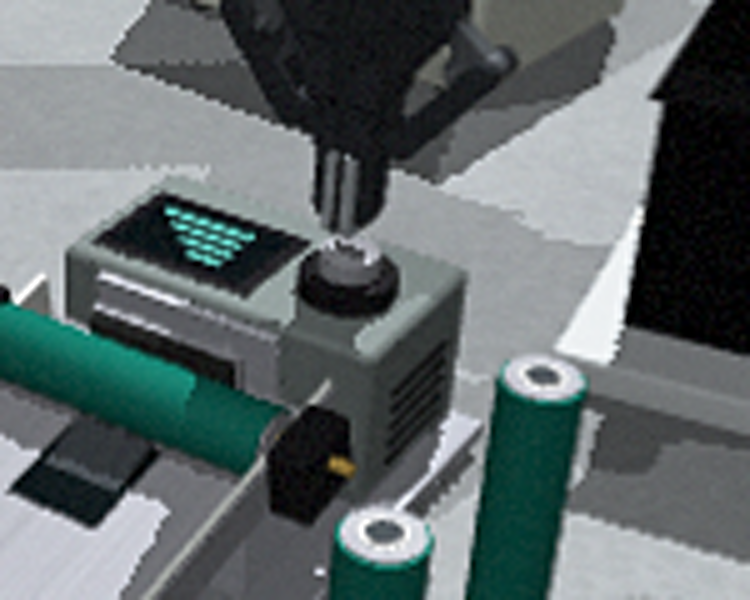

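View pics/d13.png

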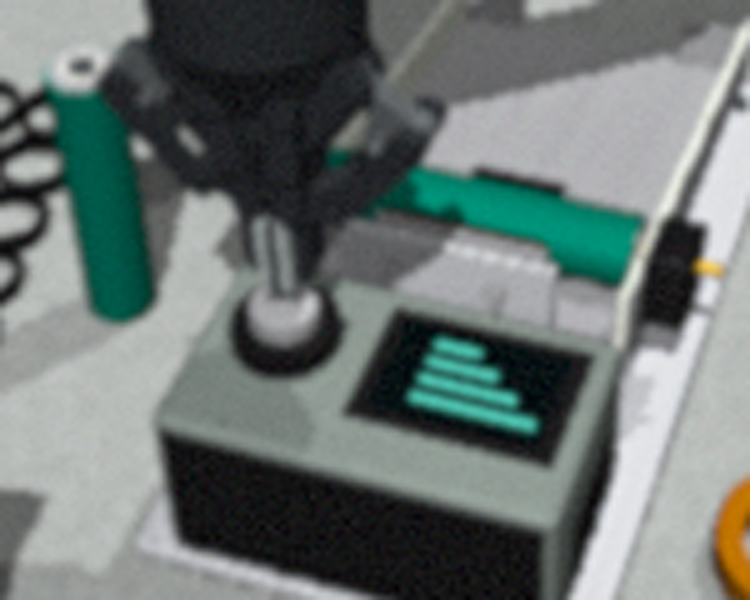

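View pics/w13.png

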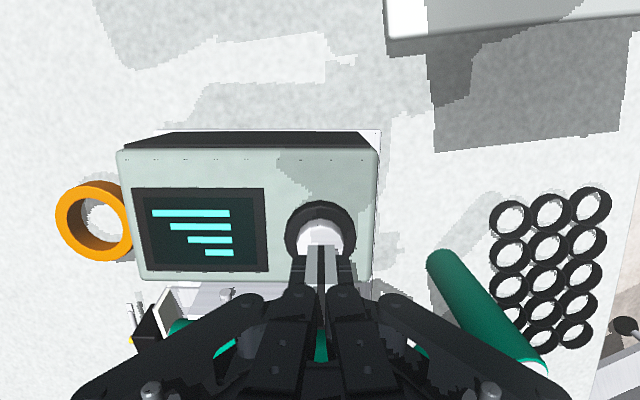

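Side and scene views: the tips are right above the button (side crop (280,300)), about 15 mm up; the cell is still held by the catch. Pressing straight down gently.

move_arm(
  moves=[
    {"gripper": 0, "x": 0, "y": 0, "z": -6, "wx": 0, "wy": 0, "wz": 0},
    {"gripper": 0, "x": 0, "y": 0, "z": -11, "wx": 0, "wy": 0, "wz": 0},
    {"gripper": 0, "x": 0, "y": 0, "z": -15, "wx": 0, "wy": 0, "wz": 0},
    {"gripper": 0, "x": 0, "y": 0, "z": -18, "wx": 0, "wy": 0, "wz": 0},
    {"gripper": 0, "x": 0, "y": 0, "z": -20, "wx": 0, "wy": 0, "wz": 0},
    {"gripper": 0, "x": 0, "y": 0, "z": -22, "wx": 0, "wy": 0, "wz": 0},
    {"gripper": 0, "x": 0, "y": 0, "z": -23, "wx": 0, "wy": 0, "wz": 0},
    {"gripper": 0, "x": 0, "y": 0, "z": -23, "wx": 0, "wy": 0, "wz": 0},
  ],
)

```text
t: 12.73
tcp_pos: [0.6446, 0.1457, 0.1126]
tool_rot: [0.752, 0.66, 0.0, 0.0]
contact_force: [0.1, -1.0, 3.6]
opening: -0.0001
```

move_arm(
  moves=[
    {"gripper": 0, "x": 0, "y": 0, "z": -0.5, "wx": 0, "wy": 0, "wz": 0},
    {"gripper": 0, "x": 0, "y": 0, "z": -1, "wx": 0, "wy": 0, "wz": 0},
    {"gripper": 0, "x": 0, "y": 0, "z": -1.5, "wx": 0, "wy": 0, "wz": 0},
    {"gripper": 0, "x": 0, "y": 0, "z": -2, "wx": 0, "wy": 0, "wz": 0},
    {"gripper": 0, "x": 0, "y": 0, "z": -2, "wx": 0, "wy": 0, "wz": 0},
    {"gripper": 0, "x": 0, "y": 0, "z": -2, "wx": 0, "wy": 0, "wz": 0},
    {"gripper": 0, "x": 0, "y": 0, "z": -2, "wx": 0, "wy": 0, "wz": 0},
    {"gripper": 0, "x": 0, "y": 0, "z": -2, "wx": 0, "wy": 0, "wz": 0},
  ],
)

```text
t: 13.4
tcp_pos: [0.6445, 0.1457, 0.111]
tool_rot: [0.752, 0.66, 0.0, 0.0]
contact_force: [-1.4, -2.4, 9.4]
opening: -0.0001
```

```bash
python3 - <<'E'
from h import *
for i in range(3):
    eyes.grab_frame("wrist"); s=arm.observe(); print(s["tcp_pos"],s["contact_force"])
E
```

```text
[0.64455473 0.1456851  0.11104189] [-2.77794241 -1.97595406  9.72178907]
[0.64460189 0.14569447 0.11105414] [-2.12700977 -1.3475639   8.83631015]
[0.64457014 0.14566612 0.11103505] [-1.32049709 -2.29230153  8.61453317]
```

Force about 9 N and the tips stop at z = 0.111, so it is at the bottom. One more firm millimetre, then release.

move_arm(
  moves=[
    {"gripper": 0, "x": 0, "y": 0, "z": -1, "wx": 0, "wy": 0, "wz": 0},
    {"gripper": 0, "x": 0, "y": 0, "z": -1, "wx": 0, "wy": 0, "wz": 0},
    {"gripper": 0, "x": 0, "y": 0, "z": 1, "wx": 0, "wy": 0, "wz": 0},
    {"gripper": 0, "x": 0, "y": 0, "z": 5, "wx": 0, "wy": 0, "wz": 0},
    {"gripper": 0, "x": 0, "y": 0, "z": 10, "wx": 0, "wy": 0, "wz": 0},
    {"gripper": 0, "x": 0, "y": 0, "z": 25, "wx": 0, "wy": 0, "wz": 0},
    {"gripper": 0, "x": 0, "y": 0, "z": 50, "wx": 0, "wy": 0, "wz": 0},
    {"gripper": 0, "x": 0, "y": 0, "z": 75, "wx": 0, "wy": 0, "wz": 0},
  ],
)

```text
t: 14.22
tcp_pos: [0.6431, 0.1458, 0.1849]
tool_rot: [0.752, 0.66, -0.001, -0.001]
contact_force: [-0.2, 0.2, 1.2]
opening: -0.0001
```

move_arm(
  moves=[
    {"gripper": 0, "x": -4, "y": -25, "z": 20, "wx": 0, "wy": 0, "wz": 0},
    {"gripper": 0, "x": -8, "y": -55, "z": 35, "wx": 0, "wy": 0, "wz": 0},
    {"gripper": 0, "x": -12, "y": -80, "z": 50, "wx": 0, "wy": 0, "wz": 0},
    {"gripper": 0, "x": -15, "y": -100, "z": 60, "wx": 0, "wy": 0, "wz": 0},
    {"gripper": 0, "x": -15, "y": -110, "z": 60, "wx": 0, "wy": 0, "wz": 0},
    {"gripper": 0, "x": -15, "y": -110, "z": 60, "wx": 0, "wy": 0, "wz": 0},
    {"gripper": 0, "x": -15, "y": -110, "z": 60, "wx": 0, "wy": 0, "wz": 0},
    {"gripper": 0, "x": -15, "y": -110, "z": 60, "wx": 0, "wy": 0, "wz": 0},
  ],
)

```text
t: 14.88
tcp_pos: [0.6288, 0.0368, 0.244]
tool_rot: [0.751, 0.66, -0.001, -0.001]
contact_force: [0.6, -0.7, -0.6]
opening: -0.0001
```

```bash
python3 look.py 15; python3 - <<'E'
from h import *
W=eyes.grab_frame("wrist")
h=cv2.cvtColor(W["pixels"],cv2.COLOR_BGR2HSV); m=cv2.inRange(h,(70,120,30),(95,255,255))
n,l,st,ce=cv2.connectedComponentsWithStats(m)
T=np.radians(82.57);u=np.array([np.cos(T),np.sin(T)])
for j in range(1,n):
    if st[j,4]>1500:
        x,y,w,hh,_=st[j]; X=plane(W,(x+w/2-.5,y+hh/2-.5),.0823);r=X[:2]-[.5863,.0574];print(x,y,w,hh,"gx",1000*(r@u+.0029)/.985,"gy",1000*r@[-u[1],u[0]])
S=eyes.grab_frame("scene")["pixels"][140:300,220:420];cv2.imwrite("pics/s15.png",cv2.resize(S,None,fx=3.7,fy=3.7,interpolation=cv2.INTER_CUBIC))
E
```

```text
14.9333 [0.62886929 0.03693491 0.24406885] [ 7.51241040e-01  6.60027306e-01 -5.59017983e-04 -7.36229843e-04] [ 0.58215888 -0.41044103 -0.39184472]
[ 203  154  144   33 4478] [274.62326932 169.75859759]
[ 398  213   67   81 1568] [426.85204082 245.55548469]
203 154 144 33 gx -2.5528321333955017 gy 0.9752515316544965
398 213 67 81 gx -96.68281348053667 gy -165.27646238083707
```

View pics/w15.png

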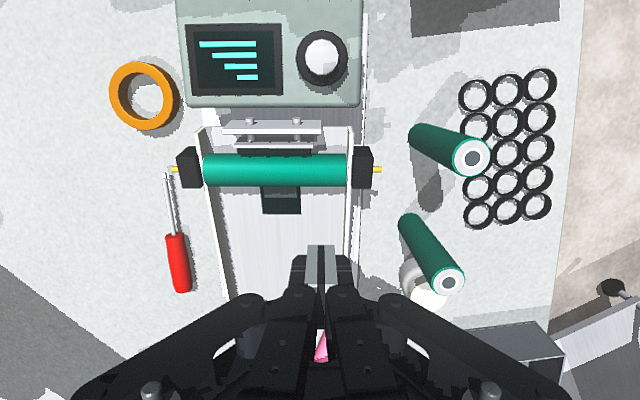

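View pics/s15.png

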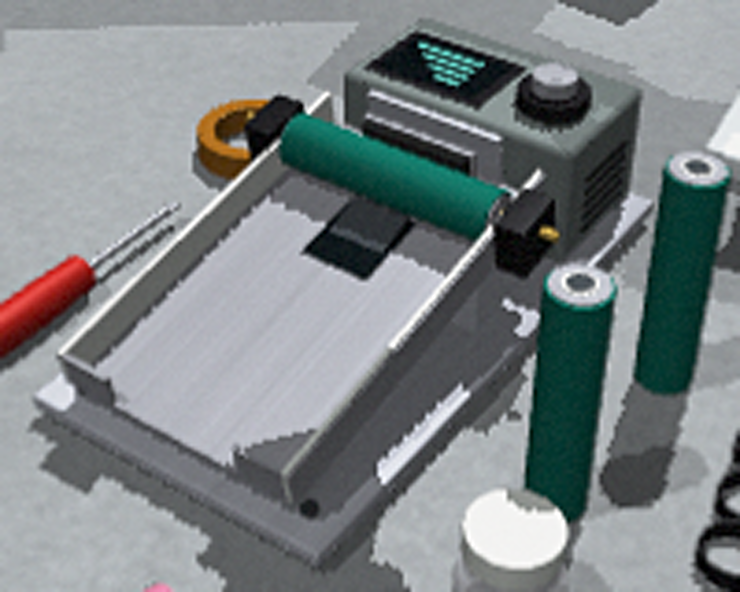

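Both views show the cell seated between the raised catch and the stop, the button up again at scene crop (550,90), and the bystanders where they were. Handing in.

```bash
python3 -c "
from bench import arm
print(arm.job_done())"
```

```text
the job is handed in; nothing more can be done
None
```

The cell is loaded, the start button was pressed and released, and the job is handed in; the hand-in reported no verdict. I pushed the cell up the gutter with the shut fingertips, over the catch and about 3 mm into the sprung stop (3.7 N). I then backed off and pressed the button until it bottomed out (about 9 N, tip 6 mm below the button's measured top).

**Last checks:**
- **Cell:** it lay square at gutter x ≈ −2.5 mm before and after the button press, resting against the catch. That is inside the −6 mm limit.
- **Button and bystanders:** by eye in the last views, the button was up again and the other things stood where they had been.
- **Time:** the last reading was 14.9 s, against the 56 s limit.

**Failed or disagreed:**
- **Refused calls:** the first two move calls were refused because rows lacked keys; nothing moved.
- **Button height:** the triangulated heights spread from 0.114 to 0.122 m, so I used 0.117 m, which the force on contact bore out.
- **Catch angle:** I could not measure it directly; that it is up is judged from the pictures and from the cell not rolling back.

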